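# Lay the last stand down at the bench stop

## Robot

A 6-joint arm with a two-finger parallel gripper is mounted at the origin on the work surface. World frame = base frame: x ahead of the robot, y to its left, z up, the work surface at z = 0. Lengths are in mm, angles in rad, forces in N, time in s.
With the tool pointing down it reaches from about 325 to 850 mm from the base axis. Payload 15.5 kg.
Tool frame: the origin (TCP) lies between the finger pads; the fingertips stand 25 mm ahead of it and the grasp point (between the pads) lies 6 mm ahead of it (manip.nose_length is the distance from the TCP to the fingertips, in mm); z points along the fingers, y is the line along which they close (so a half turn about z gives the same grasp; the last joint's range is limited). The gripper opens to 91 mm and grips with 3 to 60 N. Pads are 32 mm wide; open, the fingers measure 118 mm over their backs; the gripper's body (76 mm by 178 mm) begins 60 mm behind the grasp point.
Start: joints at [-1.369, 0.494, 1.345, -0, 1.302, -0.096], TCP at [183.387, -597.491, 238.915] pointing down, gripper open.
Joint ranges: [-2.91, 2.91], [-0.82, 2.16], [0.22, 2.67], [-1.22, 4.37], [0.12, 2.79], [-3.08, 3.08]. Speed limits (rad/s): [1.89, 1.89, 2.57, 3.01, 3.01, 3.01].

## Interface

Orientations are given as a rotation vector (axis times angle).
In Python, from station import manip, probe_bus, workorder, get_image, get_calibration gives the robot as it stands (manip), with the cameras as plain functions, the readings (probe_bus) and the job (workorder).
- The arm moves only by the shell command python3 nudge.py [FORCE], which reads ROWS from standard input. ROWS is a JSON object with one list for each field, all of the same length, 1 to 5, a row being the entries at one place: finger_gap (the opening from 0.0 (shut) to 1.0 (fully open)), x, y, z (the shift in mm), twist (a turn about the tool's z in rad); each row shifts and turns the commanded pose from where the row before left it, along the tool's axes as they then stand; what a row does not reach is not made up. A row lasts 1/12 s, in which the tool goes at most 41.7 mm and 0.125 rad, less where a joint would pass 70% of its speed; a pose out of reach is approached as far as the arm can. The fingers move at their own pace and stop on an object; FORCE is the grip in N (left out, the last holds). Time passes only in rows, so rows that do not move let the fingers close. It prints the time, the measured TCP pose, the force, the opening and the grip force at its end. Input that does not fit is refused with a message, and nothing moves.
- probe_bus.read_state(): the state, without advancing time (a new reading comes with each control period).
- get_image(name): name is "side" or "top" or "wrist"; returns the picture (480x640x3 uint8, blue, green, red); there is no depth.
- get_calibration(name): a dict with "fx", "fy", "cx", "cy" (pixels), "cam_to_world" (4x4, takes a point from camera to world coordinates). Camera axes: x right, y up, looking along -z (the intrinsics and any distortion apply to the point x, -y, -z); pixel columns grow to the right and rows downward; lengths in mm; the calibration is good to about 2 mm. The wrist camera is an equidistant fisheye: a pixel r from the principal point sees the ray r / f radians off the axis. A picture is of the moment at which its call begins: read the wrist's pose just before it. get_calibration takes no time and is no camera call; for the wrist camera it gives the pose at the moment of the call.
- workorder.finish_job(): hands the job in; it is judged then, once.
The state is a dict: "time": time; "q": joint angles; "joint_vel": joint speeds; "tau": joint torques, N m; "position": TCP position; "tcp_rot": TCP orientation; "contact_force": force on the tool from outside, world axes, zero at the start; "wrist_torque": the same for the moment, N m; "opening": opening from 0.0 (shut) to 1.0 (fully open); "grip_force": force on a finger pad.
Only numpy, scipy, OpenCV 4.12 (cv2) and the standard library are available. Lean on these libraries where they do the work, as an engineer would, in place of code of your own. Each camera call takes 0.05 s, during which the arm holds its last target. There are 200 camera calls.

## Task

Push the last stand (the tall wooden post on a steel foot plate) along the bench, standing, until its foot sits squarely against the two low stop blocks. Then tip it over the stop so that it lies flat on the front of its post, between the blocks, and let it down gently the whole way instead of letting it drop. Never lift the stand off the bench, leave it lying at the stop, and leave everything else on the bench where it is.

Things in the scene. Friction and masses are not known exactly. Their poses are not given: they have to be found in the camera images.
- stand: Last stand, loose, 0.6 to 0.9 kg: light-wood post 30 (its x) x 36 (y) x 190 mm tall, 25 mm steel pin on top, on a steel foot plate 110 mm wide (y), 10 mm thick. Origin: middle of the post's front lower edge, about which it tips. x: out of the post's front, the way to tip it; z up the post. Post spans x -30 to 0 mm, plate -90 to -20: 60 mm of plate reaches behind the post.
- stand_plate (a point): Middle of the foot plate's rear edge, on its upper face (90 mm behind the stand's origin, 10 mm up). As the stand is tipped this edge rises. Once past balance, a fingertip in the corner between post and plate, in front of the plate's upper face, can hold the stand back and let it down. Lying, the plate stands on edge, this edge 90 mm above the bench; the post is then 30 mm high.
- stand_com (a point): About the stand's centre of mass, 44 mm behind its origin and 35 mm up: it falls back upright until tilted about 50 degrees and falls over by itself beyond that.
- stop: Bench stop, fixed: two bare steel blocks 8 mm high, each 36 mm long (its x, -20 to +16 mm), 34 mm wide, with a clear gap of 70 mm between them (y -35 to +35). Origin: middle of the gap, 20 mm past the blocks' near faces, so that the stand's origin and axes coincide with it when the plate's front edges touch both blocks. x: the way to push and tip (robot's right within 0.4 rad); z up.
- stop_near (a point): Middle of the gap at the blocks' near faces, at bench level. The stand begins upright on this side of the stop, 30 to 70 mm short of touching, up to 5 mm off the stop's middle line and turned from it by up to 0.12 rad.
- glue: White glue bottle, 58 mm across, 150 mm tall, standing ahead of the stop to one side; origin under its centre. Leave alone.
- soles: Stack of three black rubber soles, about 220 x 72 x 36 mm, beside the stop; origin under the stack about 20 mm from its middle. Leave alone.
- spool: Grey thread spool, 44 mm across, 50 mm tall, beside the stop on the robot's side; origin under its centre. Leave alone.
- hammer: Hammer lying on the bench; leave alone.
- shoe_last: Wooden shoe last, 200 x 62 x 125 mm, at the left; leave alone.
- tin: Open aluminium tin, 72 mm across, 90 mm tall, at the left; leave alone.
- brush: Brush lying at the right; leave alone.

How it is judged:
By the outcome, as a careful person would: the job done as asked, in the order asked, and still so for the second after the job is handed in, with the robot touching nothing.
It also fails if it takes over 61 s, if anything falls off the work surface, if the arm or the gripper's body presses on something with over 40 N, if the wrist force passes 120 N, or if a joint passes its speed limit or range.

## Working session

There is one attempt and no reset: what is moved stays moved. The work goes in short steps, Python scripts to look and compute and a shell command to move; the robot and the scene stay as the last step left them, time stands still between calls to the robot, and variables do not carry over. Pictures are saved under pics/ and viewed, at most 10 in all, crops included, and the job is handed in when it is done.

```bash
ls; mkdir -p pics; python3 - <<'E'
from station import manip, probe_bus, workorder, get_image, get_calibration
import cv2
s=probe_bus.read_state();print(s['time'],s['position'],s['tcp_rot'],s['opening'],manip.nose_length)
for n in("top","side"):
    cv2.imwrite(f"pics/{n}0.png",get_image(n)); c=get_calibration(n);print(n,c)
E
```

```text
nudge.py
pics
station.py
0.0 [ 183.31704209 -597.14211326  238.34376109] [-3.10562001e+00 -4.65911714e-01  1.40814735e-04] 0.9995160946876895 25.0
top {'fx': 535.4262733301582, 'fy': 535.4262733301582, 'cx': 316.7279463661291, 'cy': 238.86100733823395, 'cam_to_world': array([[-7.47973674e-03,  9.95927059e-01, -8.98518030e-02,
         4.40070927e+02],
       [-9.99729515e-01, -5.46888482e-03,  2.26050357e-02,
        -9.94663710e+00],
       [ 2.20215776e-02,  8.99965791e-02,  9.95698582e-01,
         1.34108802e+03],
       [ 0.00000000e+00,  0.00000000e+00,  0.00000000e+00,
         1.00000000e+00]])}
side {'fx': 624.0105416723401, 'fy': 624.0105416723401, 'cx': 309.53131286209157, 'cy': 241.88361004733795, 'cam_to_world': array([[-9.09642503e-01,  2.40563084e-01, -3.38644238e-01,
         1.04396860e+02],
       [-4.15391804e-01, -5.27594960e-01,  7.41008237e-01,
         1.01982629e+03],
       [-4.07765950e-04,  8.14722628e-01,  5.79850733e-01,
         8.82964037e+02],
       [ 0.00000000e+00,  0.00000000e+00,  0.00000000e+00,
         1.00000000e+00]])}
```

View pics/top0.png

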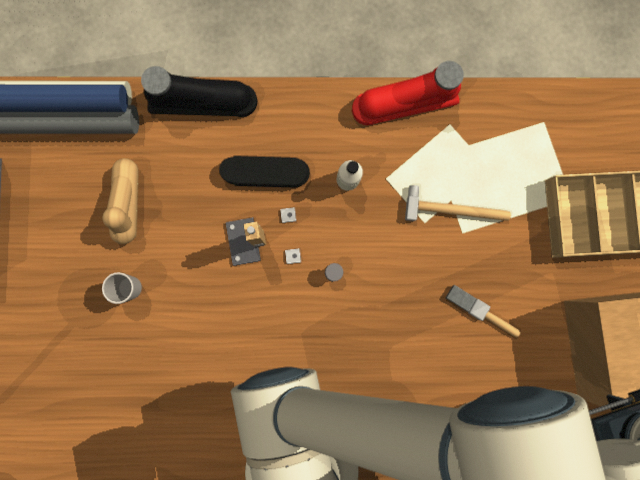

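View pics/side0.png

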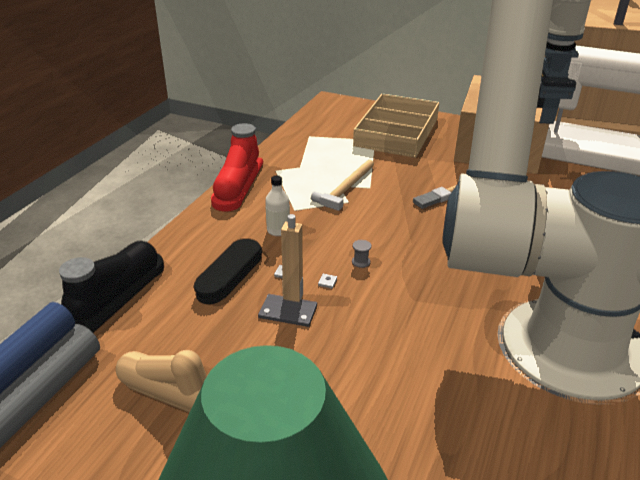

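The top view shows the stand's plate near (243,242), the stop blocks at (288,215) and (293,256), the spool at (334,272), and the bottle at (349,175). In the side view the stand's plate is at (288,309) and the blocks at (281,271) and (328,281). I'll enlarge these areas.

```bash
python3 - <<'E'
import cv2
a=cv2.imread("pics/top0.png")[200:280,215:315];cv2.imwrite("pics/topc.png",cv2.resize(a,None,fx=7.5,fy=7.5,interpolation=cv2.INTER_CUBIC))
a=cv2.imread("pics/side0.png")[210:330,250:380];cv2.imwrite("pics/sidec.png",cv2.resize(a,None,fx=5,fy=5,interpolation=cv2.INTER_CUBIC))
E
```

```text
(no output)
```

View pics/topc.png

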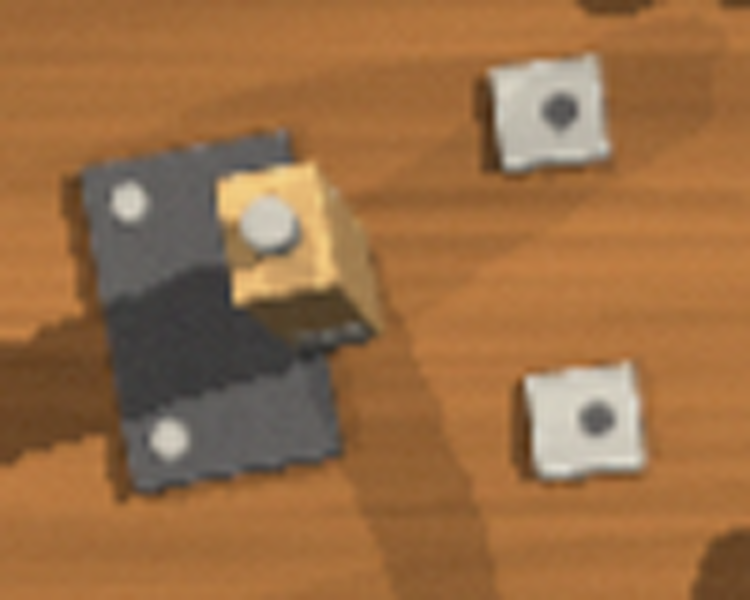

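View pics/sidec.png

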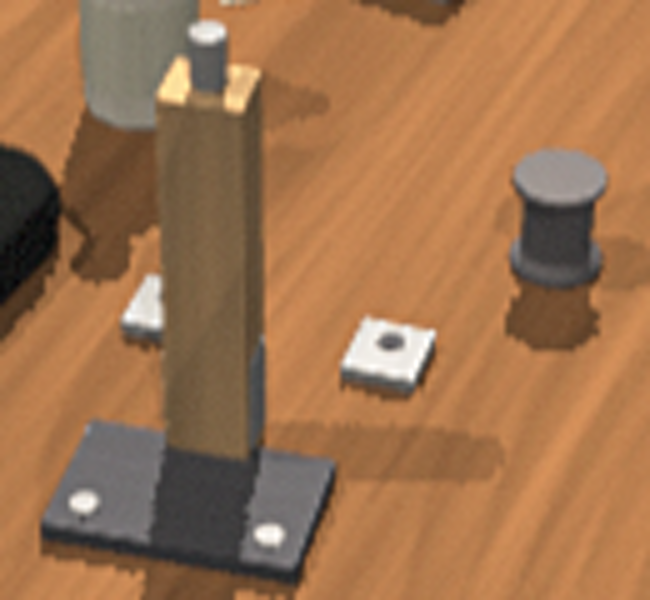

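In the top crop, the plate corners are (82,178), (136,488), (340,455) and (288,133). The blocks' near edges run (490,68)-(503,170) and (525,377)-(537,478). The side crop shows the stand upright with clear plate on both sides behind the post. Next I convert these to positions.

```bash
cat > h.py <<'E'
from station import manip, probe_bus, workorder, get_image, get_calibration
import numpy as np, cv2
from scipy.spatial.transform import Rotation as R
def ray(n,u,v,z,c=None):
    c=c or get_calibration(n);M=c['cam_to_world']
    d=M[:3,:3]@np.array([(u-c['cx'])/c['fx'],-(v-c['cy'])/c['fy'],-1]);o=M[:3,3]
    return o+d*(z-o[2])/d[2]
def proj(n,p):
    c=get_calibration(n);q=np.linalg.inv(c['cam_to_world'])@np.r_[p,1]
    return c['cx']+c['fx']*q[0]/-q[2],c['cy']-c['fy']*q[1]/-q[2]
def fit(model,obs):
    a=model-model.mean(0);b=obs-obs.mean(0)
    t=np.arctan2((a[:,0]*b[:,1]-a[:,1]*b[:,0]).sum(),(a*b).sum())
    c,s=np.cos(t),np.sin(t);o=obs.mean(0)-np.array([[c,-s],[s,c]])@model.mean(0)
    res=obs-(model@np.array([[c,-s],[s,c]]).T+o);return o,t,np.sqrt((res**2).sum(1))
E
python3 - <<'E'
from h import *
f=lambda u,v,z:ray("top",(u+.5)/7.5-.5+215,(v+.5)/7.5-.5+200,z)[:2]
pl=np.array([f(u,v,10) for u,v in[(82,178),(136,488),(340,455),(288,133)]])
bl=np.array([f(u,v,8) for u,v in[(490,68),(597,55),(609,158),(503,170),(525,377),(632,364),(646,468),(537,478)]])
pm=np.array([[-90,55],[-90,-55],[-20,-55],[-20,55.]])
bm=np.array([[-20,69],[16,69],[16,35],[-20,35],[-20,-35],[16,-35],[16,-69],[-20,-69.]])
so,st,r=fit(pm,pl);print("stand",so,st,r)
to,tt,r=fit(bm,bl);print("stop",to,tt,r)
c,s=np.cos(tt),np.sin(tt);print("stand in stop",np.array([[c,s],[-s,c]])@(so-to),st-tt)
for n,u,v,z in[("spool",334,271,50),("glue",352,168,150),("soles",265,172,36)]:
    p=ray("top",u,v,z)[:2];print(n,p,np.array([[c,s],[-s,c]])@(p-to))
g=lambda u,v,z:ray("side",(u+.5)/5-.5+250,(v+.5)/5-.5+210,z)[:2]
q=np.array([g(42,527,10),g(297,570,10),g(335,463,10),g(92,423,10)])
print("side plate",fit(pm,q))
q=np.array([g(342,372,8),g(408,387,8),g(435,329,8),g(366,318,8)]);print(fit(bm[[4,7,6,5]],q))
E
```

```text
stand [564.64127697  89.77401969] -1.396893371595145 [2.95303729 2.35545396 1.52204965 0.2460394 ]
stop [570.33524219  24.02179023] -1.4603026360920563 [0.36428331 0.61955616 0.36426642 0.4689671  0.13733484 0.38908878
 0.78053309 0.2075435 ]
stand in stop [-65.97912574   1.59119005] 0.06340926449691131
spool [478.56897982 -80.31775022] [  93.58428154 -102.71206773]
glue [ 708.2344815  -118.08694822] [156.44813858 121.38811178]
soles [724.40023699  87.01241555] [-45.61790261 160.07138552]
side plate (array([565.6929755 ,  88.34074606]), np.float64(-1.386469048825296), array([0.85217293, 1.14898748, 1.35524185, 1.29897732]))
(array([570.92222329,  22.70205765]), np.float64(-1.442052673896109), array([2.62910047, 3.84099366, 3.63937274, 2.27276623]))
```

```bash
cat >> h.py <<'E'
O=np.array([570.5,23.8,0]);S=R.from_euler('z',-1.458)   # stop frame
def st(tgt=None):
    s=probe_bus.read_state();p=S.inv().apply(s['position']-O);T=R.from_rotvec(s['tcp_rot'])
    x=T.apply([1,0,0]);e=(np.arctan2(x[1],x[0])-(-1.458+np.pi)+np.pi)%(2*np.pi)-np.pi
    print("t%.2f stop-frame TCP"%s['time'],p.round(1),"front/rear x %.1f %.1f tip z %.1f"%(p[0]+16,p[0]-16,p[2]-25),"yawerr(turn tool z by) %.3f"%e,"F",S.inv().apply(s['contact_force']).round(1),"open %.2f"%s['opening'],"q6 %.2f"%s['q'][5])
    if tgt is not None: print(" tool delta to target",T.inv().apply(S.apply(tgt)+O-s['position']).round(1))
E
echo '{"finger_gap":[0.8,0.8,0.8,0.8,0.8],"x":[0,0,0,0,0],"y":[0,0,0,0,0],"z":[-30,-30,-30,0,0],"twist":[-0.125,-0.125,-0.125,-0.125,-0.125]}' | python3 nudge.py
echo '{"finger_gap":[0.8,0.8,0.8,0.8,0.8],"x":[0,0,0,0,0],"y":[0,0,0,0,0],"z":[0,0,0,0,0],"twist":[-0.125,-0.125,-0.125,-0.125,-0.125]}' | python3 nudge.py
echo '{"finger_gap":[0.8,0.8],"x":[0,0],"y":[0,0],"z":[0,0],"twist":[-0.125,0]}' | python3 nudge.py
python3 -c "
from h import *
st([-192,1.6,330])"
```

```text
time: 0.52
position: [183.5, -598.1, 330.7]
tcp_rot: [2.806, 1.406, -0.001]
contact_force: [-0.4, 0.4, -1.2]
opening: 0.801
grip_force: 0.0
time: 0.93
position: [183.4, -597.3, 328.6]
tcp_rot: [-2.24, -2.202, -0.001]
contact_force: [-0.3, 0.7, 0.2]
opening: 0.797
grip_force: 0.0
time: 1.1
position: [183.3, -597.3, 328.6]
tcp_rot: [-2.097, -2.339, -0.001]
contact_force: [-0.2, -0.1, 0.2]
opening: 0.802
grip_force: 0.0
t1.10 stop-frame TCP [ 573.6 -454.6  328.6] front/rear x 589.6 557.6 tip z 303.6 yawerr(turn tool z by) -0.004 F [ 0.1 -0.2  0.2] open 0.80 q6 -1.48
 tool delta to target [767.4 453.2  -0.9]
```

```bash
for i in 1; do :; done
echo '{"finger_gap":[0.8,0.8,0.8,0.8,0.8],"x":[31,31,31,31,31],"y":[19,19,19,19,19],"z":[0,0,0,0,0],"twist":[0,0,0,0,0]}' | python3 nudge.py >/dev/null
echo '{"finger_gap":[0.8,0.8,0.8,0.8,0.8],"x":[31,31,31,31,31],"y":[19,19,19,19,19],"z":[0,0,0,0,0],"twist":[0,0,0,0,0]}' | python3 nudge.py >/dev/null
echo '{"finger_gap":[0.8,0.8,0.8,0.8,0.8],"x":[31,31,31,31,31],"y":[19,19,19,19,19],"z":[0,0,0,0,0],"twist":[0,0,0,0,0]}' | python3 nudge.py >/dev/null
echo '{"finger_gap":[0.8,0.8,0.8,0.8,0.8],"x":[31,31,31,31,31],"y":[19,19,19,19,15],"z":[0,0,0,0,0],"twist":[0,0,0,0,0]}' | python3 nudge.py >/dev/null
echo '{"finger_gap":[0.8,0.8,0.8,0.8,0.8],"x":[31,31,31,31,0],"y":[15,15,15,15,0],"z":[0,0,0,0,0],"twist":[0,0,0,0,0]}' | python3 nudge.py
python3 -c "
from h import *
st([-192,1.6,30])"
```

```text
time: 3.18
position: [542.5, 191.8, 328.3]
tcp_rot: [-2.107, -2.329, -0.002]
contact_force: [-2.0, -0.6, -0.3]
opening: 0.8
grip_force: 0.0
t3.18 stop-frame TCP [-170.1   -8.9  328.3] front/rear x -154.1 -186.1 tip z 303.3 yawerr(turn tool z by) -0.013 F [ 0.4 -2.  -0.3] open 0.80 q6 0.14
 tool delta to target [ 21.6  10.1 298.3]
```

```bash
echo '{"finger_gap":[0.8,0.8,0.8,0.8,0.8],"x":[22,0,0,0,0],"y":[10,0,0,0,0],"z":[0,36,36,36,36],"twist":[-0.013,0,0,0,0]}' | python3 nudge.py>/dev/null
echo '{"finger_gap":[0.8,0.8,0.8,0.8,0.8],"x":[0,0,0,0,0],"y":[0,0,0,0,0],"z":[36,36,36,20,0],"twist":[0,0,0,0,0]}' | python3 nudge.py
python3 - <<'E'
from h import *
st([-192,1.6,30])
a=get_image("top")[200:280,190:290]
b=get_image("side")[210:340,230:360]
cv2.imwrite("pics/p1.png",np.hstack([cv2.resize(a,(400,320)),cv2.resize(b,(400,320))]))
E
```

```text
time: 4.02
position: [546.5, 209.0, 52.8]
tcp_rot: [-2.093, -2.338, 0.009]
contact_force: [-2.1, -1.0, -1.6]
opening: 0.8
grip_force: 0.0
t4.02 stop-frame TCP [-186.7   -3.    52.8] front/rear x -170.7 -202.7 tip z 27.8 yawerr(turn tool z by) -0.002 F [ 0.8 -2.2 -1.6] open 0.80 q6 0.15
 tool delta to target [ 5.3  4.7 22.8]
```

View pics/p1.png

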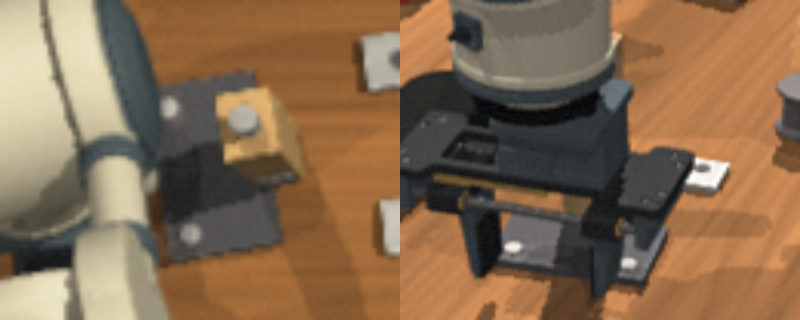

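The gripper is straddling the rear of the plate, both fingers behind it (side crop at about (480,260) and (600,285)), and the stand has not moved. Now I lower and push.

```bash
echo '{"finger_gap":[0.8,0.8,0.8,0.8],"x":[4,0,0,0],"y":[5,0,0,0],"z":[10,8,5,0],"twist":[0,0,0,0]}' | python3 nudge.py>/dev/null
python3 -c "
from h import *
st([-106,1.6,30])"
echo '{"finger_gap":[0.8,0.8,0.8,0.8,0.8],"x":[-4,-4,-4,-4,-4],"y":[0,0,0,0,0],"z":[0,0,0,0,0],"twist":[0,0,0,0,0]}' | python3 nudge.py>/dev/null
python3 -c "
from h import *
st([-106,1.6,30])"
echo '{"finger_gap":[0.8,0.8,0.8,0.8,0.8],"x":[-4,-4,-4,-4,-4],"y":[0,0,0,0,0],"z":[0,0,0,0,0],"twist":[0,0,0,0,0]}' | python3 nudge.py>/dev/null
python3 -c "
from h import *
st([-106,1.6,30])"
```

```text
t4.45 stop-frame TCP [-191.4    4.4   33.3] front/rear x -175.4 -207.4 tip z 8.3 yawerr(turn tool z by) 0.002 F [0.2 0.1 0.2] open 0.80 q6 0.15
 tool delta to target [-85.4  -2.9   3.3]
t4.87 stop-frame TCP [-171.     5.1   34.2] front/rear x -155.0 -187.0 tip z 9.2 yawerr(turn tool z by) 0.002 F [-3.2  1.8 -0.5] open 0.80 q6 0.12
 tool delta to target [-65.   -3.6   4.2]
t5.28 stop-frame TCP [-151.1    4.7   34. ] front/rear x -135.1 -167.1 tip z 9.0 yawerr(turn tool z by) 0.002 F [-4.5 -0.1  1.8] open 0.80 q6 0.09
 tool delta to target [-45.1  -3.2   4. ]
```

```bash
echo '{"finger_gap":[0.8,0.8,0.8,0.8,0.8],"x":[3,0,-4,-4,-4],"y":[0,-3,0,0,0],"z":[0,4,0.5,0,0],"twist":[0,0,0,0,0]}' | python3 nudge.py>/dev/null
python3 -c "
from h import *
st([-106,1.6,30])"
echo '{"finger_gap":[0.8,0.8,0.8,0.8,0.8],"x":[-4,-4,-4,-4,-4],"y":[0,0,0,0,0],"z":[0,0,0,0,0],"twist":[0,0,0,0,0]}' | python3 nudge.py>/dev/null
python3 -c "
from h import *
st([-106,1.6,30])"
echo '{"finger_gap":[0.8,0.8,0.8,0.8,0.8],"x":[-3,-3,-2,-2,-1],"y":[0,0,0,0,0],"z":[0,0,0,0,0],"twist":[0,0,0,0,0]}' | python3 nudge.py>/dev/null
python3 -c "
from h import *
st([-106,1.6,30])"
```

```text
t5.70 stop-frame TCP [-142.2    1.4   29.1] front/rear x -126.2 -158.2 tip z 4.1 yawerr(turn tool z by) 0.002 F [-3.2  0.6 -1.5] open 0.80 q6 0.07
 tool delta to target [-36.2   0.1  -0.9]
t6.12 stop-frame TCP [-121.9    1.8   29.4] front/rear x -105.9 -137.9 tip z 4.4 yawerr(turn tool z by) 0.002 F [-2.8  0.4 -2.5] open 0.80 q6 0.04
 tool delta to target [-15.9  -0.3  -0.6]
t6.53 stop-frame TCP [-111.2    1.8   29.4] front/rear x -95.2 -127.2 tip z 4.4 yawerr(turn tool z by) 0.002 F [-2.9  0.8 -1.6] open 0.80 q6 0.02
 tool delta to target [-5.2 -0.2 -0.6]
```

```bash
echo '{"finger_gap":[0.8,0.8,0.8,0.8],"x":[-1,-1,-1,0],"y":[0,0,0,0],"z":[0,0,0,0],"twist":[0,0,0,0]}' | python3 nudge.py>/dev/null
python3 -c "
from h import *
st([-106,1.6,30])"
echo '{"finger_gap":[0.8,0.8,0.8],"x":[-1,-1,0],"y":[0,0,0],"z":[0,0,0],"twist":[0,0,0]}' | python3 nudge.py>/dev/null
python3 -c "
from h import *
st([-106,1.6,30])"
```

```text
t6.87 stop-frame TCP [-108.3    1.9   29.4] front/rear x -92.3 -124.3 tip z 4.4 yawerr(turn tool z by) 0.002 F [-2.1 -0.1 -1.1] open 0.80 q6 0.01
 tool delta to target [-2.3 -0.3 -0.6]
t7.12 stop-frame TCP [-106.8    2.    29.5] front/rear x -90.8 -122.8 tip z 4.5 yawerr(turn tool z by) 0.002 F [-9.  -0.3 -1.3] open 0.80 q6 0.01
 tool delta to target [-0.8 -0.4 -0.5]
```

```bash
echo '{"finger_gap":[0.8,0.8,0.8],"x":[-0.5,-0.5,0],"y":[0,0,0],"z":[0,0,0],"twist":[0,0,0]}' | python3 nudge.py>/dev/null
python3 - <<'E'
from h import *
st([-106,1.6,30])
a=get_image("top")[200:280,215:315]
b=get_image("side")[210:340,230:360]
cv2.imwrite("pics/p2.png",np.hstack([cv2.resize(a,(400,320)),cv2.resize(b,(400,320))]))
E
```

```text
t7.37 stop-frame TCP [-106.6    2.    29.5] front/rear x -90.6 -122.6 tip z 4.5 yawerr(turn tool z by) 0.002 F [-16.8   1.   -1.7] open 0.80 q6 0.01
 tool delta to target [-0.6 -0.4 -0.5]
```

View pics/p2.png

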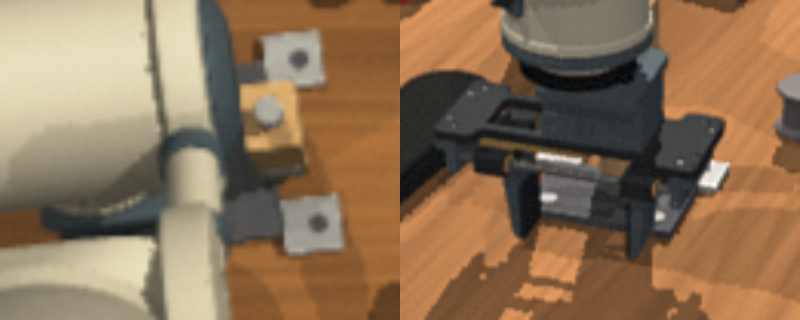

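Both plate corners now touch the blocks (top crop, (265,75) and (283,235)), force 17 N, post upright between them. Next I back off, rise and close the fingers.

```bash
echo '{"finger_gap":[0.8,0.8,0.4,0,0],"x":[5,20,0,0,0],"y":[0,0,0,0,0],"z":[0,0,-35,-38,-38],"twist":[0,0,0,0,0]}' | python3 nudge.py>/dev/null
echo '{"finger_gap":[0,0,0,0,0],"x":[0,-15,-20,-20,-10],"y":[0,0,0,0,0],"z":[-34,0,0,0,0],"twist":[0,0,0,0,0]}' | python3 nudge.py>/dev/null
python3 -c "
from h import *
st([-48,1.6,175])"
```

```text
t8.30 stop-frame TCP [-63.5   1.9 174.7] front/rear x -47.5 -79.5 tip z 149.7 yawerr(turn tool z by) 0.002 F [ 0.  -0.   0.4] open 0.25 q6 -0.07
 tool delta to target [-15.5  -0.3  -0.3]
```

```bash
echo '{"finger_gap":[0,0,0,0,0],"x":[-8,-5,-2,-2,-2],"y":[0,0,0,0,0],"z":[0,0,0,0,0],"twist":[0,0,0,0,0]}' | python3 nudge.py>/dev/null
python3 -c "
from h import *
st()"
echo '{"finger_gap":[0,0,0,0,0],"x":[-3,-3,-4,-4,-4],"y":[0,0,0,0,0],"z":[0,0,0,0,0],"twist":[0,0,0,0,0]}' | python3 nudge.py>/dev/null
python3 -c "
from h import *
st()"
echo '{"finger_gap":[0,0,0,0,0],"x":[-4,-4,-4,-4,0],"y":[0,0,0,0,0],"z":[0,0,0,0,0],"twist":[0,0,0,0,0]}' | python3 nudge.py>/dev/null
python3 -c "
from h import *
st([28,1.6,161])"
```

```text
t8.72 stop-frame TCP [-46.8   2.  174.3] front/rear x -30.8 -62.8 tip z 149.3 yawerr(turn tool z by) 0.003 F [-3.2  0.1  0.7] open 0.01 q6 -0.10
t9.13 stop-frame TCP [-28.1   2.1 174.5] front/rear x -12.1 -44.1 tip z 149.5 yawerr(turn tool z by) 0.002 F [-3.5 -0.5  3. ] open 0.01 q6 -0.13
t9.55 stop-frame TCP [-11.5   2.  174.4] front/rear x 4.5 -27.5 tip z 149.4 yawerr(turn tool z by) 0.002 F [-1.1 -0.   1.4] open 0.00 q6 -0.16
 tool delta to target [-39.5  -0.5  13.4]
```

```bash
echo '{"finger_gap":[0,0,0,0,0],"x":[-4,-4,-4,-4,-4],"y":[0,0,0,0,0],"z":[1,1,1,1,1],"twist":[0,0,0,0,0]}' | python3 nudge.py>/dev/null
python3 -c "
from h import *
st()"
echo '{"finger_gap":[0,0,0,0,0],"x":[-4,-4,-4,-4,-3],"y":[0,0,0,0,0],"z":[1,2,2,2,2],"twist":[0,0,0,0,0]}' | python3 nudge.py>/dev/null
python3 - <<'E'
from h import *
st([31,1.6,145])
a=get_image("top")[180:300,190:340]
b=get_image("side")[190:340,230:380]
cv2.imwrite("pics/p3.png",np.hstack([cv2.resize(a,(400,320)),cv2.resize(b,(400,400))[:320]]))
E
```

```text
t9.97 stop-frame TCP [  8.1   2.1 169.3] front/rear x 24.1 -7.9 tip z 144.3 yawerr(turn tool z by) 0.002 F [-2.   0.5  1.7] open -0.00 q6 -0.19
t10.38 stop-frame TCP [ 27.2   2.  160.1] front/rear x 43.2 11.2 tip z 135.1 yawerr(turn tool z by) 0.002 F [-1.  -0.4  1.9] open 0.00 q6 -0.22
 tool delta to target [-3.8 -0.5 15.1]
```

View pics/p3.png

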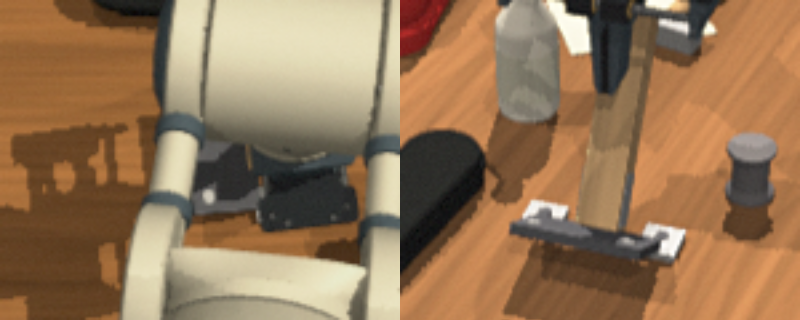

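```bash
echo '{"finger_gap":[0,0,0,0,0],"x":[-1,-1,-1,-1,0],"y":[0,0,0,0,0],"z":[3,3,3,3,3],"twist":[0,0,0,0,0]}' | python3 nudge.py>/dev/null
python3 -c "
from h import *
st()"
echo '{"finger_gap":[0,0,0,0,0],"x":[0,0,0,0,0],"y":[0,0,0,0,0],"z":[3,3,3,3,3],"twist":[0,0,0,0,0]}' | python3 nudge.py>/dev/null
python3 - <<'E'
from h import *
st([1.9,1.6,90])
b=get_image("side")[190:340,230:380]
cv2.imwrite("pics/p4.png",cv2.resize(b,(600,600),interpolation=cv2.INTER_CUBIC))
E
```

```text
t10.90 stop-frame TCP [ 30.7   2.1 145.1] front/rear x 46.7 14.7 tip z 120.1 yawerr(turn tool z by) 0.002 F [-1.1  0.3  0.4] open 0.01 q6 -0.23
t11.32 stop-frame TCP [ 30.6   2.1 130.1] front/rear x 46.6 14.6 tip z 105.1 yawerr(turn tool z by) 0.002 F [0.7 0.2 0.6] open 0.01 q6 -0.23
 tool delta to target [28.7 -0.5 40.1]
```

View pics/p4.png

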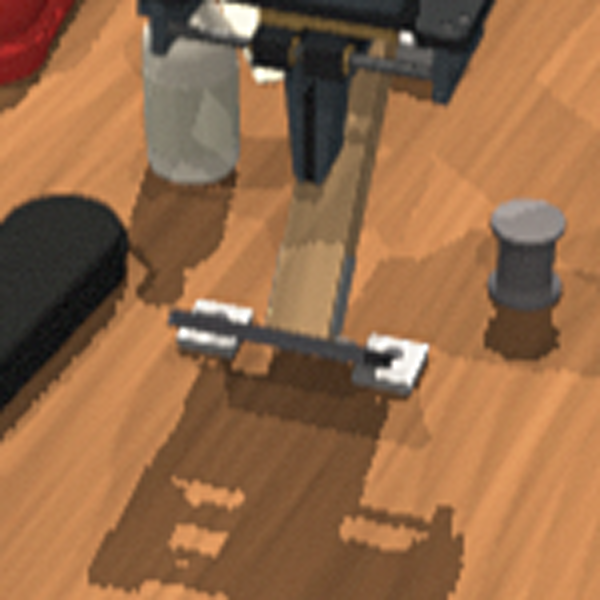

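The stand is tilted about 40°, the fingertip on the post at about (312,180), with the plate clear above the blocks. I now slide the tip down the post towards the corner.

```bash
echo '{"finger_gap":[0,0,0,0,0],"x":[2.8,3,3,3,3],"y":[0,0,0,0,0],"z":[4,4,4,4,4],"twist":[0,0,0,0,0]}' | python3 nudge.py>/dev/null
python3 -c "
from h import *
st()"
echo '{"finger_gap":[0,0,0,0,0],"x":[3,3,3,3,3],"y":[0,0,0,0,0],"z":[4,4,4,4,3],"twist":[0,0,0,0,0]}' | python3 nudge.py>/dev/null
python3 -c "
from h import *
st([-16.4,1.6,71])"
```

```text
t11.78 stop-frame TCP [ 15.4   2.1 110. ] front/rear x 31.4 -0.6 tip z 85.0 yawerr(turn tool z by) 0.002 F [ 0.3 -0.7  1.9] open 0.00 q6 -0.20
t12.20 stop-frame TCP [ 0.5  2.  90.9] front/rear x 16.5 -15.5 tip z 65.9 yawerr(turn tool z by) 0.002 F [-1.   0.2  2. ] open 0.00 q6 -0.18
 tool delta to target [16.9 -0.3 19.9]
```

```bash
echo '{"finger_gap":[0,0,0,0,0],"x":[3.4,3.4,3.4,3.4,3.4],"y":[0,0,0,0,0],"z":[4,4,4,4,3],"twist":[0,0,0,0,0]}' | python3 nudge.py>/dev/null
python3 - <<'E'
from h import *
st()
b=get_image("side")[190:340,230:380]
cv2.imwrite("pics/p5.png",cv2.resize(b,(600,600),interpolation=cv2.INTER_CUBIC))
E
```

```text
t12.62 stop-frame TCP [-16.5   2.   72. ] front/rear x -0.5 -32.5 tip z 47.0 yawerr(turn tool z by) 0.002 F [-1.1  0.8  4.5] open 0.00 q6 -0.15
```

View pics/p5.png

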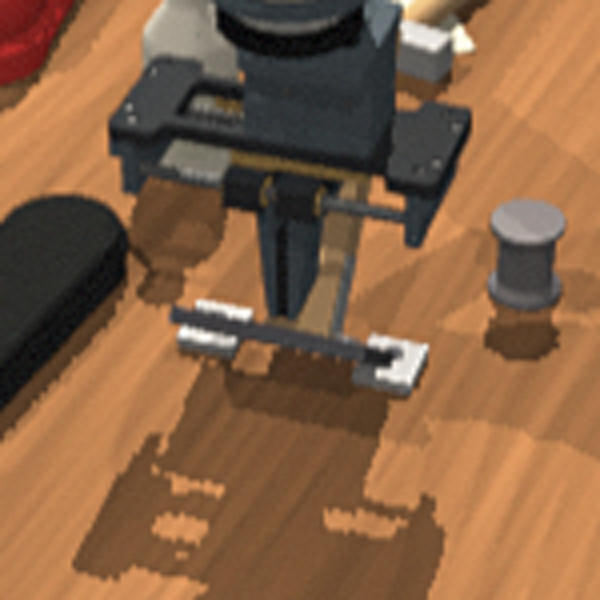

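```bash
echo '{"finger_gap":[0,0,0,0,0],"x":[-2,-2,-2,-1.5,0],"y":[0,0,0,0,0],"z":[0,0,0,0,0],"twist":[0,0,0,0,0]}' | python3 nudge.py>/dev/null
python3 -c "
from h import *
st()"
echo '{"finger_gap":[0,0,0,0,0],"x":[-1.5,-1.5,-1.5,-1.5,0],"y":[0,0,0,0,0],"z":[0.5,0.5,0,0,0],"twist":[0,0,0,0,0]}' | python3 nudge.py>/dev/null
python3 -c "
from h import *
st()"
echo '{"finger_gap":[0,0,0],"x":[-1,-1,0],"y":[0,0,0],"z":[0,0,0],"twist":[0,0,0]}' | python3 nudge.py>/dev/null
python3 - <<'E'
from h import *
st()
b=get_image("side")[190:340,230:380]
cv2.imwrite("pics/p6.png",cv2.resize(b,(600,600),interpolation=cv2.INTER_CUBIC))
E
```

```text
t13.08 stop-frame TCP [-8.   2.1 72.5] front/rear x 8.0 -24.0 tip z 47.5 yawerr(turn tool z by) 0.002 F [0.8 0.1 0.2] open 0.01 q6 -0.16
t13.50 stop-frame TCP [-2.3  2.2 71.5] front/rear x 13.7 -18.3 tip z 46.5 yawerr(turn tool z by) 0.002 F [ 0.8 -0.3  1.9] open 0.01 q6 -0.17
t13.75 stop-frame TCP [-0.5  2.1 71.5] front/rear x 15.5 -16.5 tip z 46.5 yawerr(turn tool z by) 0.002 F [0.2 0.3 1.6] open 0.01 q6 -0.18
```

View pics/p6.png

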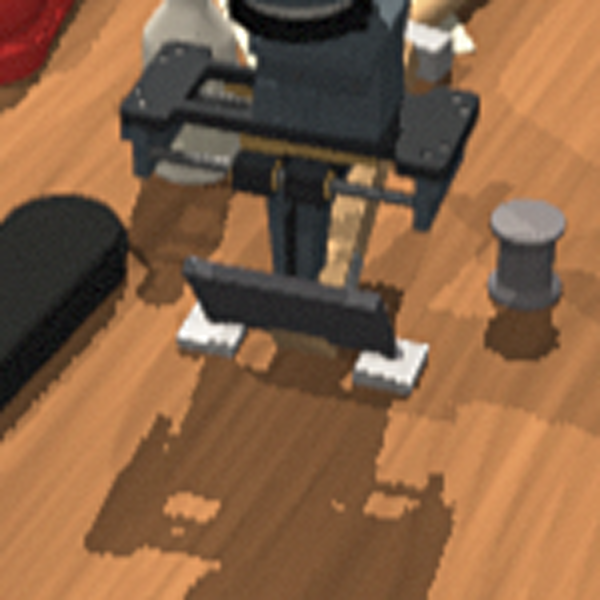

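The plate stands at about 58°, its raised rear edge running from about (187,260) to (380,292) in the crop, with the fingertip in front of it between plate and post. I check the tilt by projection.

```bash
cat >> h.py <<'E'
def tiltpix(th,x0,z1,n="side",y=1.5):
    c,s=np.cos(th),np.sin(th);out=[]
    for yy in(55,-55):
        p=np.array([-90*c+z1*s+x0,yy+y,90*s+z1*c]);out.append(proj(n,S.apply(p)+O))
    return np.array(out)
E
python3 - <<'E'
from h import *
for t in (45,50,55,58,61,65,70):
    print(t,((tiltpix(np.radians(t),-1,10)-[230,190])*4+1.5).round(0).tolist(),((tiltpix(np.radians(t),-1,0)-[230,190])*4+1.5).round(0).tolist())
E
```

```text
45 [[167.0, 294.0], [364.0, 334.0]] [[163.0, 313.0], [359.0, 352.0]]
50 [[171.0, 281.0], [367.0, 320.0]] [[167.0, 298.0], [363.0, 338.0]]
55 [[176.0, 267.0], [371.0, 306.0]] [[171.0, 285.0], [366.0, 324.0]]
58 [[178.0, 260.0], [374.0, 298.0]] [[173.0, 277.0], [369.0, 316.0]]
61 [[181.0, 252.0], [376.0, 291.0]] [[176.0, 269.0], [371.0, 307.0]]
65 [[185.0, 243.0], [379.0, 281.0]] [[179.0, 259.0], [374.0, 297.0]]
70 [[189.0, 232.0], [384.0, 269.0]] [[184.0, 246.0], [378.0, 285.0]]
```

```bash
echo '{"finger_gap":[0,0,0,0,0],"x":[2.4,2.5,2.6,2.6,2.6],"y":[0,0,0,0,0],"z":[-4.3,-4.3,-4.3,-4.3,-4.3],"twist":[0,0,0,0,0]}' | python3 nudge.py>/dev/null
python3 -c "
from h import *
st()"
echo '{"finger_gap":[0,0],"x":[2.6,0],"y":[0,0],"z":[-4.3,0],"twist":[0,0]}' | python3 nudge.py>/dev/null
python3 - <<'E'
from h import *
st()
b=get_image("side");cv2.imwrite("pics/s7.png",b)
g=cv2.cvtColor(b,cv2.COLOR_BGR2GRAY)
# left plate end: dark edge above wood, at columns left of the finger
for c in (280,284,288): print(c,g[240:285,c].tolist())
for c in (310,316,320): print(c,g[240:285,c].tolist())
E
```

```text
t14.22 stop-frame TCP [-13.8   2.1  93.6] front/rear x 2.2 -29.8 tip z 68.6 yawerr(turn tool z by) 0.002 F [1.1 0.1 0.1] open 0.00 q6 -0.15
t14.38 stop-frame TCP [-16.5   2.4  98.3] front/rear x -0.5 -32.5 tip z 73.3 yawerr(turn tool z by) 0.003 F [0.8 0.5 0.6] open 0.00 q6 -0.15
280 [75, 79, 86, 94, 90, 91, 91, 89, 77, 72, 70, 83, 89, 90, 86, 89, 98, 98, 88, 60, 41, 39, 38, 34, 32, 53, 90, 137, 217, 240, 236, 239, 242, 246, 255, 205, 107, 91, 91, 129, 150, 122, 96, 85, 87]
284 [82, 80, 75, 74, 70, 71, 85, 79, 75, 73, 74, 81, 119, 138, 138, 115, 83, 87, 99, 76, 51, 40, 40, 40, 39, 42, 41, 41, 33, 29, 74, 220, 248, 237, 239, 198, 123, 95, 90, 86, 89, 91, 90, 93, 89]
288 [129, 129, 130, 137, 133, 131, 133, 134, 134, 135, 137, 137, 140, 144, 140, 131, 100, 86, 92, 96, 68, 41, 36, 45, 39, 37, 38, 43, 37, 30, 58, 172, 212, 228, 240, 214, 137, 81, 75, 92, 93, 87, 88, 82, 83]
310 [138, 162, 176, 174, 173, 145, 123, 120, 139, 149, 153, 142, 129, 129, 133, 150, 157, 158, 160, 160, 130, 83, 74, 85, 80, 51, 39, 42, 39, 37, 38, 41, 36, 42, 69, 88, 91, 83, 76, 71, 68, 66, 67, 69, 71]
316 [163, 164, 163, 164, 162, 164, 168, 168, 186, 196, 176, 158, 141, 131, 130, 139, 183, 178, 131, 103, 105, 107, 84, 78, 87, 90, 62, 39, 38, 41, 39, 41, 37, 39, 41, 40, 38, 48, 54, 57, 66, 68, 65, 74, 111]
320 [164, 174, 174, 148, 114, 94, 90, 84, 80, 79, 75, 78, 75, 79, 83, 83, 92, 102, 108, 119, 90, 60, 51, 64, 84, 91, 81, 53, 40, 40, 40, 37, 39, 35, 41, 38, 34, 55, 149, 212, 232, 234, 168, 102, 98]
```

```bash
echo '{"finger_gap":[0,0,0,0,0],"x":[-1.8,-1.8,-1.8,-1.8,-1.8],"y":[0,0,0,0,0],"z":[-0.8,-0.8,-0.8,-0.6,-0.5],"twist":[0,0,0,0,0]}' | python3 nudge.py>/dev/null
python3 -c "
from h import *
st()"
echo '{"finger_gap":[0,0,0,0,0],"x":[-1.8,-1.8,-1.8,-1.8,-1.8],"y":[0,0,0,0,0],"z":[-0.4,-0.4,-0.4,-0.4,-0.4],"twist":[0,0,0,0,0]}' | python3 nudge.py>/dev/null
python3 - <<'E'
from h import *
st()
g=cv2.cvtColor(get_image("side"),cv2.COLOR_BGR2GRAY)
for c in (284,288,310,320): print(c,g[235:275,c].tolist())
for t in (65,70,75,80,85,90): print(t,[ (tiltpix(np.radians(t),-1,z)).round(1).tolist() for z in(10,0)])
E
```

```text
t14.85 stop-frame TCP [ -6.6   2.1 100.7] front/rear x 9.4 -22.6 tip z 75.7 yawerr(turn tool z by) 0.002 F [ 0.9 -0.5  1.5] open 0.01 q6 -0.17
t15.27 stop-frame TCP [  2.2   2.1 102.8] front/rear x 18.2 -13.8 tip z 77.8 yawerr(turn tool z by) 0.002 F [1.5 0.2 1.4] open 0.00 q6 -0.18
284 [68, 66, 80, 89, 91, 93, 92, 91, 78, 73, 71, 81, 87, 88, 96, 77, 47, 43, 40, 46, 42, 42, 44, 41, 42, 45, 42, 44, 41, 43, 42, 41, 40, 82, 99, 102, 221, 251, 202, 132]
288 [55, 63, 111, 106, 112, 132, 130, 131, 135, 136, 133, 134, 123, 100, 96, 109, 78, 49, 42, 46, 45, 45, 45, 43, 45, 43, 45, 44, 44, 41, 42, 43, 36, 59, 173, 206, 215, 225, 246, 207]
310 [42, 41, 43, 38, 38, 38, 37, 35, 34, 51, 82, 124, 149, 156, 166, 174, 157, 101, 51, 62, 60, 50, 41, 43, 43, 41, 43, 43, 44, 43, 45, 42, 43, 47, 42, 43, 65, 68, 71, 89]
320 [205, 205, 205, 201, 192, 186, 187, 191, 193, 197, 209, 206, 190, 175, 164, 137, 107, 100, 96, 87, 97, 102, 79, 49, 45, 41, 44, 44, 46, 44, 44, 42, 42, 46, 45, 41, 45, 43, 40, 40]
65 [[[275.8, 250.3], [324.5, 259.8]], [[274.4, 254.3], [323.2, 263.9]]]
70 [[[277.0, 247.5], [325.5, 256.9]], [[275.5, 251.2], [324.2, 260.8]]]
75 [[[278.2, 245.0], [326.6, 254.3]], [[276.7, 248.4], [325.3, 257.9]]]
80 [[[279.5, 242.7], [327.7, 251.9]], [[277.9, 245.8], [326.3, 255.2]]]
85 [[[280.7, 240.6], [328.7, 249.8]], [[279.2, 243.5], [327.4, 252.7]]]
90 [[[282.0, 238.9], [329.8, 247.9]], [[280.4, 241.3], [328.4, 250.5]]]
```

```bash
echo '{"finger_gap":[0,0,0,0,0],"x":[-1.7,-1.7,-1.7,-1.7,-1.7],"y":[0,0,0,0,0],"z":[-0.2,-0.2,-0.2,-0.2,-0.2],"twist":[0,0,0,0,0]}' | python3 nudge.py>/dev/null
python3 -c "
from h import *
st()"
echo '{"finger_gap":[0,0,0,0,0],"x":[-1.5,-1.5,-1.5,-1.5,-1.3],"y":[0,0,0,0,0],"z":[0,0,0,0,0],"twist":[0,0,0,0,0]}' | python3 nudge.py>/dev/null
python3 -c "
from h import *
st()"
echo '{"finger_gap":[0,0,0,0,0],"x":[-1,-1,-1,-1,0],"y":[0,0,0,0,0],"z":[0,0,0,0,0],"twist":[0,0,0,0,0]}' | python3 nudge.py>/dev/null
python3 - <<'E'
from h import *
st()
g=cv2.cvtColor(get_image("side"),cv2.COLOR_BGR2GRAY)
for c in (288,320): print(c,g[228:275,c].tolist())
E
```

```text
t15.73 stop-frame TCP [ 10.7   2.1 103.7] front/rear x 26.7 -5.3 tip z 78.7 yawerr(turn tool z by) 0.002 F [ 2.6 -0.1  2.7] open 0.00 q6 -0.20
t16.15 stop-frame TCP [ 18.    2.1 103.7] front/rear x 34.0 2.0 tip z 78.7 yawerr(turn tool z by) 0.002 F [ 3.8 -0.8  2.2] open 0.00 q6 -0.21
t16.57 stop-frame TCP [ 22.    2.1 103.7] front/rear x 38.0 6.0 tip z 78.7 yawerr(turn tool z by) 0.002 F [ 3.2 -0.8  1.3] open 0.00 q6 -0.21
288 [115, 111, 112, 98, 74, 52, 53, 58, 72, 128, 118, 115, 125, 113, 107, 81, 53, 49, 45, 50, 51, 47, 52, 50, 53, 49, 51, 48, 49, 50, 50, 50, 52, 49, 54, 44, 47, 42, 62, 164, 206, 215, 223, 242, 199, 140, 142]
320 [206, 205, 204, 209, 212, 212, 215, 218, 218, 218, 220, 222, 224, 224, 232, 238, 234, 212, 172, 131, 105, 85, 58, 47, 47, 51, 50, 49, 48, 50, 49, 48, 50, 50, 50, 47, 49, 49, 47, 51, 52, 51, 48, 51, 48, 58, 103]
```

```bash
echo '{"finger_gap":[0,0,0,0,0],"x":[-0.6,-0.6,-0.6,-0.6,0],"y":[0,0,0,0,0],"z":[0,0,0,0,0],"twist":[0,0,0,0,0]}' | python3 nudge.py>/dev/null
python3 -c "
from h import *
st()"
echo '{"finger_gap":[0,0,0,0,0],"x":[-0.6,-0.6,-0.6,-0.6,0],"y":[0,0,0,0,0],"z":[0,0,0,0,0],"twist":[0,0,0,0,0]}' | python3 nudge.py>/dev/null
python3 -c "
from h import *
st()"
```

```text
t17.03 stop-frame TCP [ 24.3   2.1 103.6] front/rear x 40.3 8.3 tip z 78.6 yawerr(turn tool z by) 0.002 F [ 3.7  0.1 -0.9] open 0.00 q6 -0.22
t17.45 stop-frame TCP [ 26.5   2.1 103.7] front/rear x 42.5 10.5 tip z 78.7 yawerr(turn tool z by) 0.002 F [-0.8 -0.5  0.3] open 0.00 q6 -0.22
```

```bash
echo '{"finger_gap":[0,0,0,0,0],"x":[-2,-3,0,0,0],"y":[0,0,0,0,0],"z":[0,0,-15,-35,-38],"twist":[0,0,0,0,0]}' | python3 nudge.py>/dev/null
echo '{"finger_gap":[0,0,0,0,0],"x":[0,0,38,38,38],"y":[0,0,0,0,0],"z":[-38,-38,-10,0,0],"twist":[0,0,0,0,0]}' | python3 nudge.py>/dev/null
echo '{"finger_gap":[0,0,0,0,0],"x":[38,38,38,38,38],"y":[0,0,0,0,0],"z":[0,0,0,0,0],"twist":[0,0,0,0,0]}' | python3 nudge.py>/dev/null
python3 - <<'E'
from h import *
st()
t=get_image("top");s=get_image("side")
cv2.imwrite("pics/tf.png",t);cv2.imwrite("pics/sf.png",s)
t0=cv2.imread("pics/top0.png")
# changed pixels vs start around the bench objects
for n,(a,b,c,d) in dict(glue=(155,195,335,365),soles=(150,195,215,320),spool=(258,290,322,350),hammer=(180,230,400,520),last=(150,250,95,145),tin=(265,310,95,150),brush=(280,340,440,525)).items():
    print(n,(cv2.absdiff(t,t0)[a:b,c:d].max(2)>45).mean().round(3))
# dark plate pixels & post in top view, expected projections
for z in(90,20):
  print("plate z",z,[np.round(proj("top",S.apply([x,y,z])+O),1).tolist() for x in(0,10) for y in(56.5,-53.5)])
print("post",[np.round(proj("top",S.apply([x,y+1.5,30])+O),1).tolist() for x in(10,190) for y in(18,-18)],"pin",np.round(proj("top",S.apply([215,1.5,15])+O),1))
hsv=cv2.cvtColor(t,cv2.COLOR_BGR2GRAY)
for r in (222,230,236,240,246): print(r,hsv[r,285:385].tolist())
E
```

```text
t18.70 stop-frame TCP [-274.1    1.1  277.8] front/rear x -258.1 -290.1 tip z 252.8 yawerr(turn tool z by) 0.002 F [1.4 1.  0.5] open 0.00 q6 0.29
glue 0.0
soles 0.0
spool 0.0
hammer 0.0
last 0.725
tin 0.341
brush 0.0
plate z 90 [[287.4, 207.9], [292.8, 254.2], [291.6, 207.4], [297.1, 253.7]]
plate z 20 [[288.3, 212.0], [293.5, 255.9], [292.3, 211.6], [297.5, 255.4]]
post [[294.0, 225.8], [295.7, 240.3], [366.3, 217.3], [368.2, 231.7]] pin [376.5 224. ]
222 [71, 84, 84, 85, 92, 96, 93, 80, 99, 99, 94, 94, 112, 113, 115, 115, 114, 115, 115, 116, 112, 116, 114, 113, 113, 114, 114, 115, 114, 113, 119, 118, 115, 119, 118, 117, 114, 113, 115, 115, 114, 114, 114, 113, 114, 117, 112, 123, 136, 159, 176, 172, 168, 165, 160, 165, 168, 176, 185, 181, 178, 175, 174, 173, 170, 170, 171, 171, 169, 169, 172, 172, 180, 178, 178, 181, 181, 183, 184, 181, 183, 127, 106, 106, 110, 114, 120, 126, 136, 141, 131, 116, 112, 113, 113, 113, 112, 111, 111, 110]
230 [83, 100, 105, 104, 90, 92, 95, 95, 94, 129, 138, 140, 164, 168, 169, 169, 171, 171, 171, 170, 172, 171, 171, 172, 184, 186, 185, 183, 184, 172, 
[... 1048 characters left out ...]
 81, 80, 88, 90, 105, 106, 104, 108, 106, 107, 106, 98, 97, 100, 97, 96, 98, 98, 97, 98, 97, 96, 94, 96, 98, 105, 106, 110, 98, 106, 110, 107, 113, 115, 114, 115, 116, 112, 116, 112, 114, 114, 115, 115, 113, 115, 117, 115]
246 [79, 78, 79, 106, 88, 108, 99, 96, 95, 94, 85, 98, 98, 98, 98, 97, 96, 96, 95, 97, 96, 97, 98, 96, 97, 95, 96, 97, 94, 102, 115, 120, 118, 120, 119, 117, 121, 119, 126, 125, 128, 128, 127, 127, 127, 126, 129, 128, 128, 129, 130, 129, 130, 128, 127, 126, 127, 126, 129, 126, 126, 126, 129, 128, 128, 128, 127, 127, 128, 129, 127, 127, 130, 121, 119, 119, 117, 118, 118, 118, 120, 117, 118, 117, 117, 116, 119, 118, 116, 117, 120, 117, 117, 117, 116, 118, 117, 117, 116, 117]
```

```bash
python3 -c "
from station import manip, probe_bus, workorder, get_image, get_calibration
print(workorder.finish_job())"
```

```text
the job is handed in; nothing more can be done
None
```

The job is handed in at about 19 s: the stand was pushed squarely against both stop blocks, tipped, let down against the fingertip all the way, and lies flat between the blocks within about 2 mm of where it should be by the top camera; the bottle, soles, spool, hammer and brush had not moved, while the shoe last and tin were hidden by the arm in the last picture and not checked, though the gripper never came near them.

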